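# Release a rigid air tube from a push-fit fitting and park it

### The arm

A 6-joint arm with a two-finger parallel gripper is mounted at the origin on a cart in front of the work surface, level with it; the furniture and walls round the work are solid. World frame = base frame: x ahead of the robot, y to its left, z up, the work surface at z = 0. Lengths are in mm, angles in rad, forces in N, time in s.
With the tool pointing down it reaches from about 300 to 775 mm from the base axis. Payload 14.6 kg.
Tool frame: the origin (TCP) lies between the finger pads; the fingertips stand manip.tip_reach ahead of it and the grasp point (between the pads) lies 5 mm behind it (manip.tip_reach is the distance from the TCP to the fingertips, in mm); z points along the fingers, y is the line along which they close (so a half turn about z gives the same grasp; the last joint's range is limited). The gripper opens to 94 mm and grips with 3 to 60 N. Pads are 16 mm wide; open, the fingers measure 119 mm over their backs; the gripper's body (75 mm by 177 mm) begins 78 mm behind the grasp point.
Start: joints at [-1.176, 0.3, 1.521, -0, 1.321, -0.067], TCP at [245.05, -492.382, 219.446] pointing down, gripper open.
Joint ranges: [-3.03, 3.03], [-0.79, 2.21], [0.23, 2.52], [-1.04, 4.18], [0, 3.07], [-2.55, 2.55]. Speed limits (rad/s): [2.22, 2.22, 2.57, 3.14, 3.14, 3.14].

### API

Orientations are given as [roll, pitch, yaw] about the fixed x, y, z axes, in that order (R = Rz(yaw) Ry(pitch) Rx(roll)).
In Python, from cell import manip gives the robot as it stands. The module is installed in compiled form; this text tells all that it offers.
- The arm moves only by the shell command python3 -m creep 'ROWS' [FORCE]. ROWS is JSON, a list of rows, each a list of 3 entries, a list of its own where there are three numbers: the opening, from -1 (shut) to 1 (fully open), then the shift along the tool's x, y, z in cm, then the turn about the tool's z in units of 5 degrees (1.0 is 5 degrees). In form: [[grip, [tx, ty, tz], roll], ...]. A call has 1 to 12 rows; each row is the pose to reach, as a shift and turn from the pose commanded when the call began, along the tool's axes at that moment; what a row does not reach only later rows make up. A row lasts 1/10 s, in which the tool goes at most 50 mm and 8.59 degrees, less where a joint would pass 70% of its speed; a pose out of reach is approached as far as the arm can. A call with a gripper value outside its range is refused whole. The fingers move at their own pace and stop on an object; FORCE is the grip in N (left out, the last holds). Time passes only in rows, so rows that repeat a pose let the fingers close. It gives the time, the measured TCP pose, the force, the opening and the grip force at its end, in the units of the state.
- manip.read_state(): the state, without advancing time (a new reading comes with each control period).
- manip.camera(name): name is "scene" or "top" or "wrist"; returns the picture (384x512x3 uint8, red, green, blue); there is no depth.
- manip.camera_params(name): a dict with "fovy" (degrees; the focal length in pixels is half the picture's height over the tangent of half this angle, whatever the lens; pixels are square), "cx", "cy" (the principal point, pixels), "k1" (the pictures are not rectified: a ray, as slopes to the right and down, at radius r is drawn at 1 + k1 r^2 times it, then the intrinsics apply), "origin" and "attitude" of the camera in the world. Camera axes: x right, y down, z forward; pixel columns grow to the right and rows downward; lengths in mm; the calibration is good to about 2 mm. A picture is of the moment at which its call begins: read the wrist's pose just before it. camera_params takes no time and is no camera call; for the wrist camera it gives the pose at the moment of the call.
- manip.sign_off(): hands the job in; it is judged then, once.
The state is a dict: "clock": time; "joints": joint angles; "qd": joint speeds; "effort": joint torques, N m; "eef_pos": TCP position; "eef_rot": TCP orientation; "wrist_force": force on the tool from outside, world axes, zero at the start; "moment": the same for the moment, N m; "finger_gap": finger opening in mm; "finger_force": force on a finger pad.
Only numpy, scipy, OpenCV 4.12 (cv2) and the standard library are available. Lean on these libraries where they do the work, as an engineer would, in place of code of your own. Each camera call takes 0.05 s, during which the arm holds its last target. There are 200 camera calls.

### The job

Take the steel tube out of the manifold's push-fit fitting: press the grey release ring gently down until you feel its stop, grip the tube while the ring is still down, and draw the tube straight out before the teeth bite again, without forcing ring or tube. Then gently stand the tube, right way up, fully home in the large hole of the white stand and let go. Leave the other things on the bench alone.

Things in the scene. Friction and masses are not known exactly. Their poses are not given: they have to be found in the camera images.
- tube: Rigid steel tube to take out: 16 mm diameter, 97 mm long, about 80 g, upright in the push-fit fitting. Origin: centre of its lower end, z up along it. A neck 11 mm wide, 19.5 to 36.5 mm above the lower end (hidden at first), is where the teeth lock it. Its lower end starts on the port's floor, 30 mm above the bench, with up to 2 mm of side play; 43 to 53 mm stick out above the ring.
- manifold: Aluminium two-port air manifold, fixed: foot plate 82 (x) x 176 (y) x 6 mm, block 56 x 150 mm with its top 50 mm above the bench. Origin: centre of its underside. The tube's port, with fitting and release ring, is at (0, +38 mm); that at (0, -38 mm) is closed by a brass hex plug, top 65 mm above the bench. With the teeth shut the tube lifts only 1.5 to 11.5 mm; risen 14 mm, it is past them.
- port (a point): Centre of the tube's port in the block's top, 50 mm above the bench. Above it: brass hex fitting, then the grey release ring, a flat flange round the tube, 40 mm outer, 21 mm inner diameter, 4 mm thick: both fingertips can press on it astride the tube. The fitting is screwed in more or less, unmeasured: the ring's untouched top is 24 to 34 mm above this point. Find it by touch.
- ring_zone (a point): On the tube's axis 79 mm above the bench, mid-height of where the release ring's untouched top may lie (5 mm up or down). It goes down 5 mm to a hard stop: about 8 N pressed slowly, plus 0.5 N per mm/s; over 20 N, rub of closing fingertips included, harms it. The teeth let go surely only in the last 1.5 mm. Let go, the ring creeps up at about 2 mm/s, so the teeth bite again in under a second.
- stand: White square tube stand fixed to the bench, 66 x 66 x 45 mm, origin at the centre of its underside; one large hole in the middle of its top and two 10 mm holes near its corners on the -y side.
- hole (a point): Centre of the mouth of the stand's large hole, at its top face 45 mm above the bench: 20 mm diameter, small chamfer, 33 mm deep (its floor 12 mm above the bench).
- binder_clip: Black binder clip, 16 x 32 x 36 mm, beside the manifold; a bystander, to be left alone; origin at its underside.
- tape_black: Roll of black tape, 58 mm wide, 19 mm high, lying beside the stand; a bystander, to be left alone; origin at its underside.
- parts_box: Blue small-parts box, 140 x 200 x 37 mm, behind the stand; a bystander, to be left alone; origin at its underside.
- tape_roll: Roll of pale tape, 104 mm wide, 25 mm high, behind; a bystander, to be left alone; origin at its underside.
- driver_grey: Grey screwdriver, 162 mm, behind the manifold; a bystander, to be left alone; origin at its underside.
Things that resemble listed ones, but are neither listed nor needed, are in the scene too. What is meant by the tube is not green, and is the larger of those in its own colour. Of the things that look like the stand, take the one that is farthest to the robot's right at the start.

How it is judged:
By the outcome, as a careful person would: the job done as asked, in the order asked, and still so for the second after the job is handed in, with the robot touching nothing.
It also fails if it takes over 64 s, if anything falls off the work surface, if the arm or the gripper's body presses on something with over 40 N, if the wrist force passes 120 N, or if a joint passes its speed limit or range.

## Working session

There is one attempt and no reset: what is moved stays moved. The work goes in short steps, Python scripts to look and compute and a shell command to move; the robot and the scene stay as the last step left them, time stands still between calls to the robot, and variables do not carry over. Pictures are saved under pics/ and viewed, at most 10 in all, crops included, and the job is handed in when it is done.

```bash
mkdir -p pics
python3 - <<'E'
from cell import manip
import cv2,numpy as np
s=manip.read_state()
print({k:np.round(v,3).tolist() for k,v in s.items()}, manip.tip_reach)
a=[]
for n in("scene","top","wrist"):
    p=manip.camera_params(n);print(n,p)
    im=manip.camera(n)[:,:,::-1];cv2.imwrite(f"pics/{n}0.png",im)
E
```

```text
{'clock': 0.0, 'joints': [-1.176, 0.3, 1.522, -0.0, 1.321, -0.067], 'qd': [-0.001, 0.001, -0.0, 0.001, 0.0, -0.001], 'effort': [-0.0, -53.181, -35.274, 0.071, 0.024, -0.0], 'eef_pos': [244.958, -492.16, 218.871], 'eef_rot': [-3.14, -0.0, 0.462], 'wrist_force': [-1.052, 0.005, 0.518], 'moment': [-0.077, 0.019, 0.016], 'finger_force': 0.0, 'finger_gap': 93.812} 14.0
scene {'fovy': 53.25913515810215, 'cx': 247.86309127617469, 'cy': 189.87258490443998, 'k1': -0.06672481056105589, 'origin': array([107.48098749, 414.25484091, 648.05357108]), 'attitude': array([-2.29048094, -0.0221155 , -2.37455402])}
top {'fovy': 51.68205705166308, 'cx': 253.9650036044799, 'cy': 197.88566969673528, 'k1': -0.07031358266908062, 'origin': array([ 364.16931006,  -73.49089031, 1040.13940027]), 'attitude': array([-2.95785246, -0.02711485, -1.5581036 ])}
wrist {'fovy': 66.79485619530186, 'cx': 257.6447093147668, 'cy': 190.2634953833484, 'k1': -0.07582447183933731, 'origin': array([ 303.61624738, -462.43305103,  384.25745115]), 'attitude': array([ 2.91092303e+00,  1.39629922e-03, -1.10846719e+00])}
```

View pics/scene0.png

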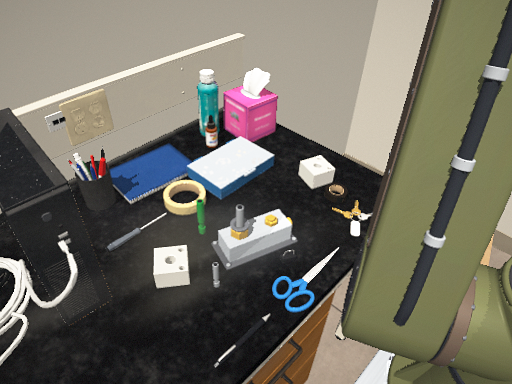

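View pics/top0.png

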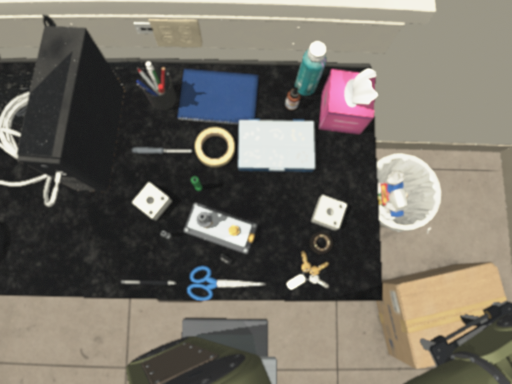

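Candidates for the tube: grey tube in the manifold (scene 240,215), short grey tube (scene 215,272) and green tube (scene 201,215). I choose the large grey one in the manifold. Candidates for the stand: white blocks at top (151,201) and top (329,212). The one farthest right (−y) is top (329,212), next to the black tape. I'll check both in one crop.

```bash
cat > h.py <<'E'
import numpy as np,cv2
from scipy.spatial.transform import Rotation as R
from cell import manip
def K(p):
    f=192/np.tan(np.radians(p["fovy"]/2)); return f
def ray(p,u,v):
    f=K(p); d=np.array([(u-p["cx"])/f,(v-p["cy"])/f]); s=d.copy()
    for _ in range(20): s=d/(1+p["k1"]*(s@s))
    return p["origin"],R.from_euler("xyz",p["attitude"]).as_matrix()@np.array([*s,1])
def plane(p,u,v,z):
    o,d=ray(p,u,v); return o+d*(z-o[2])/d[2]
def proj(p,X):
    c=R.from_euler("xyz",p["attitude"]).as_matrix().T@(np.array(X,float)-p["origin"]); s=c[:2]/c[2]
    s=s*(1+p["k1"]*(s@s)); return s*K(p)+[p["cx"],p["cy"]]
def tri(*a):
    A=np.zeros((3,3));b=np.zeros(3)
    for p,u,v in a:
        o,d=ray(p,u,v);d/=np.linalg.norm(d);M=np.eye(3)-np.outer(d,d);A+=M;b+=M@o
    return np.linalg.solve(A,b)
E
python3 - <<'E'
from h import *
t=cv2.imread("pics/top0.png");s=cv2.imread("pics/scene0.png")
a=cv2.resize(t[185:265,175:275],None,fx=4,fy=4,interpolation=2)
b=cv2.resize(t[185:265,290:350],None,fx=4,fy=4,interpolation=2)
c=cv2.resize(s[195:270,205:305],None,fx=3.5,fy=3.5,interpolation=2)
d=cv2.resize(s[145:220,290:380],None,fx=3.5,fy=3.5,interpolation=2)
im=np.zeros((590,760,3),np.uint8)
im[:320,:400]=a;im[:320,410:650]=b;im[325:325+c.shape[0],:c.shape[1]]=c;im[325:325+d.shape[0],410:410+d.shape[1]]=d
cv2.imwrite("pics/crop1.png",im)
p=manip.camera_params("top")
print(plane(p,207,218,130),plane(p,235,231,65),plane(p,329,212,45),plane(p,320,242,19))
E
```

```text
[484.50307837  11.85470715 130.        ] [461.99918988 -51.96938015  65.        ] [ 516.19307546 -290.51862347   45.        ] [ 441.32213804 -271.08682115   19.        ]
```

View pics/crop1.png

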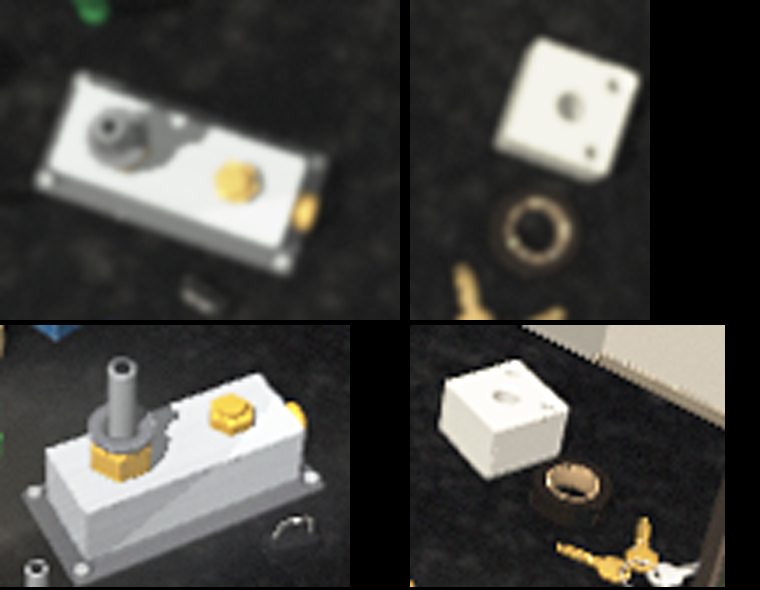

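The crop shows the large grey tube standing in the hex fitting with its grey ring (tube top at scene 240,206 and top 203,217). The brass plug is beside it. The right-hand stand has its large hole at top (330,211.5) and the black tape beside it. Both choices are confirmed.

```bash
cat >> h.py <<'E'
def toolshift(t):  # world target -> cm in tool axes from the measured pose
    s=manip.read_state();M=R.from_euler("xyz",s["eef_rot"]).as_matrix()
    return np.round(M.T@(np.array(t)-s["eef_pos"])/10,2)
E
python3 - <<'E'
from h import *
T=manip.camera_params("top");S=manip.camera_params("scene")
c=lambda x,o,s:(x+.5)/s-.5+o
tt=(c(113,175,4),c(127,185,4)); ts=(c(122,205,3.5),c(364-325,195,3.5))
X=tri((T,*tt),(S,*ts));print("tubetop",X,proj(T,X),tt,proj(S,X),ts)
ht=(c(571-410,290,4),c(106,185,4));hs=(c(506-410,290,3.5),c(397-325,145,3.5))
print("hole",tri((T,*ht),(S,*hs)),plane(T,*ht,45),plane(S,*hs,45))
for q in((80,82),(312,157),(275,247),(52,170)): print(plane(T,c(q[0],175,4),c(q[1],185,4),50)[:2])
print(toolshift([X[0],X[1],235]))
E
```

```text
tubetop [489.84579532  22.7511623  125.97560403] [202.53654932 215.86703167] (202.875, 216.375) [240.19629941 205.96026724] (239.5, 205.78571428571428)
hole [ 519.17465662 -293.69489029   40.94154127] [ 518.4922981  -292.82914404   45.        ] [ 516.47608187 -288.93540237   45.        ]
[527.30764525  51.70029178]
[482.13151474 -95.48329779]
[425.51881576 -73.23357056]
[471.24071159  67.0233708 ]
[ 44.87 -35.2   -1.57]
```

```bash
python3 -m creep '[[1,[3.7,-2.9,-0.5],0],[1,[7.5,-5.9,-1],0],[1,[11.2,-8.8,-1.5],0],[1,[15,-11.7,-1.57],0],[1,[18.7,-14.7,-1.57],0],[1,[22.4,-17.6,-1.57],0],[1,[26.2,-20.5,-1.57],0],[1,[29.9,-23.5,-1.57],0],[1,[33.7,-26.4,-1.57],0],[1,[37.4,-29.3,-1.57],0],[1,[41.1,-32.3,-1.57],0],[1,[44.87,-35.2,-1.57],0]]' 20
python3 -m creep '[[1,[0,0,0],0],[1,[0,0,0],0],[1,[0,0,0],0],[1,[0,0,0],0]]'
python3 - <<'E'
from h import *
p=manip.camera_params("wrist");im=manip.camera("wrist");cv2.imwrite("pics/w1.png",im[:,:,::-1])
for z in(126,75,50):print(z,proj(p,[489.8,22.7,z]))
print(p["origin"],manip.read_state()["wrist_force"])
E
```

```text
clock: 1.35
eef_pos: [490.3, 24.7, 235.1]
eef_rot: [3.142, -0.0, 0.462]
wrist_force: [0.4, -0.3, -0.2]
finger_gap: 94.3
finger_force: 0.0
clock: 1.75
eef_pos: [489.7, 21.6, 235.3]
eef_rot: [3.141, -0.0, 0.46]
wrist_force: [0.6, 0.2, -0.1]
finger_gap: 93.9
finger_force: 0.0
126 [257.45591582 190.92718366]
75 [257.49581158 180.59522931]
50 [257.51131081 176.58381763]
[548.26432273  51.43243283 400.55392841] [-0.43779879 -0.41524454  0.00506806]
```

View pics/w1.png

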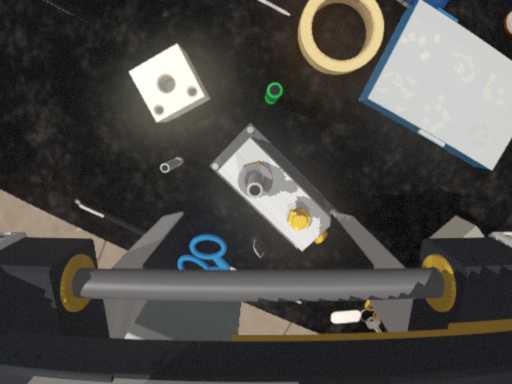

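```bash
python3 -m creep '[[1,[0,0,3.5],0],[1,[0,0,7],0],[1,[0,0,7],0],[1,[0,0,7],0],[1,[0,0,7],0],[1,[0,0,7],0]]'
python3 - <<'E'
from h import *
s=manip.read_state();p=manip.camera_params("wrist");im=manip.camera("wrist")[:,:,::-1]
cv2.imwrite("pics/w2.png",im)
x0,y0=205,140
c=cv2.resize(im[y0:y0+90,x0:x0+100],None,fx=6,fy=6,interpolation=2);cv2.imwrite("pics/w2c.png",c)
print(s["eef_pos"],s["eef_rot"])
for z in(126,79,74):print(z,proj(p,[489.8,22.7,z]),(proj(p,[489.8,22.7,z])-[x0,y0])*6)
E
```

```text
clock: 2.4
eef_pos: [490.6, 22.5, 166.8]
eef_rot: [3.14, -0.002, 0.462]
wrist_force: [-0.2, 0.0, -0.1]
finger_gap: 94.3
finger_force: 0.0
[490.58755877  22.51721713 166.76666151] [ 3.14040007e+00 -2.26246280e-03  4.61593436e-01]
126 [257.8842374  213.99452378] [317.30542438 443.9671427 ]
79 [257.79985805 197.99933379] [316.79914829 347.99600274]
74 [257.79258106 196.62035281] [316.75548638 339.72211685]
```

View pics/w2c.png

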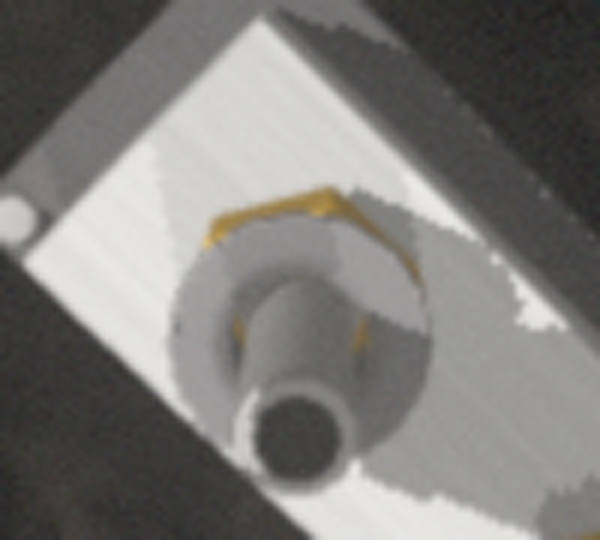

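The tube top is at wrist pixel (254.5,212.5) and the ring centre near (255,196). Both are about 3 px left of prediction. I'll narrow the fingers and measure them in the same view.

```bash
python3 -m creep '[[-0.2,[0,0,0],0],[-0.2,[0,0,0],0],[-0.2,[0,0,0],0],[-0.2,[0,0,0],0],[-0.2,[0,0,0],0],[-0.2,[0,0,0],0],[-0.2,[0,0,0],0]]'
python3 - <<'E'
from h import *
s=manip.read_state();p=manip.camera_params("wrist");im=manip.camera("wrist")[:,:,::-1]
x0,y0=190,150
c=cv2.resize(im[y0:y0+110,x0:x0+140],None,fx=5,fy=5,interpolation=2);cv2.imwrite("pics/w3c.png",c)
M=R.from_euler("xyz",s["eef_rot"]).as_matrix();e=s["eef_pos"]
print(e,s["finger_gap"])
g=s["finger_gap"]/2
for sy in(-1,1):
  for sx in (-8,8):
    print("tip",sy,sx,(proj(p,e+M@[sx,sy*g,14])-[x0,y0])*5)
for z in (121,126,131):
    X=plane(p,254.4,212.4,z);print("tube",X,M.T@(X-e))
X=plane(p,255,195.8,79);print("ring",X,M.T@(X-e))
E
```

```text
clock: 3.15
eef_pos: [489.9, 22.7, 165.1]
eef_rot: [-3.142, 0.0, 0.462]
wrist_force: [-0.0, 0.1, 1.1]
finger_gap: 41.4
finger_force: 0.0
[489.91006001  22.65298764 165.14466535] 41.427054049811446
tip -1 -8 [186.5914487  435.04303486]
tip -1 8 [183.48258188 319.31125079]
tip 1 -8 [500.83017471 435.22470591]
tip 1 8 [504.30542922 319.50482349]
tube [488.01444812  25.26421212 121.        ] [-0.5316573  -3.18217761 44.14469847]
tube [489.45850711  25.91646832 126.        ] [ 1.05153453 -3.12273692 39.14462697]
tube [490.90256611  26.56872451 131.        ] [ 2.63472636 -3.06329622 34.14455548]
ring [489.99299251  26.17377754  79.        ] [ 1.64679776 -3.1148233  86.14460018]
```

View pics/w3c.png

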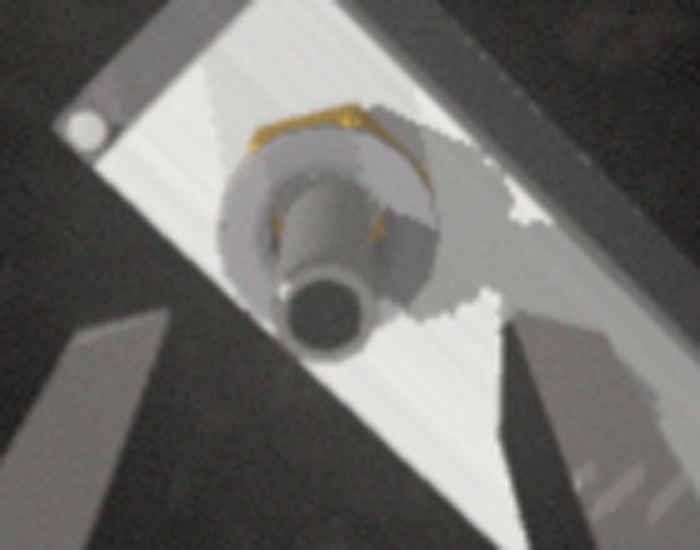

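The tube sits about 2.8 mm toward −y and 1.3 mm toward +x of the tool centre. The fingertip corners at (168,312) and (515,315) in the crop confirm the camera bias is under 0.5 mm. I'll centre, narrow to about 26 mm and descend.

```bash
python3 -m creep '[[-0.45,[0.13,-0.28,0],0],[-0.45,[0.13,-0.28,0],0],[-0.45,[0.13,-0.28,0],0],[-0.45,[0.13,-0.28,1],0],[-0.45,[0.13,-0.28,2.5],0],[-0.45,[0.13,-0.28,4],0],[-0.45,[0.13,-0.28,5],0],[-0.45,[0.13,-0.28,5.7],0],[-0.45,[0.13,-0.28,6.2],0],[-0.45,[0.13,-0.28,6.4],0],[-0.45,[0.13,-0.28,6.4],0],[-0.45,[0.13,-0.28,6.4],0]]'
python3 - <<'E'
from h import *
im=manip.camera("wrist")[:,:,::-1]
c=cv2.resize(im[150:270,180:340],None,fx=4,fy=4,interpolation=2);cv2.imwrite("pics/w4c.png",c)
E
```

```text
clock: 4.4
eef_pos: [490.0, 25.8, 101.5]
eef_rot: [3.141, -0.001, 0.462]
wrist_force: [-0.3, -0.1, -0.4]
finger_gap: 25.9
finger_force: 0.0
```

View pics/w4c.png

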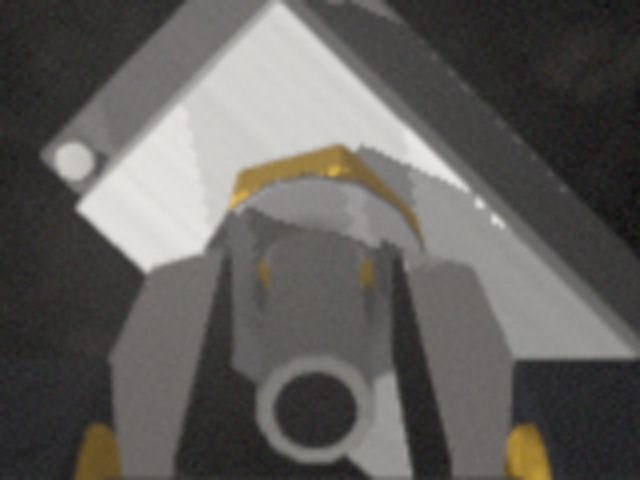

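The tube (base x≈316 in the crop) is centred between the tips (225 and 402), just above the ring. Now I'll feel for the ring slowly.

```bash
python3 -m creep '[[-0.45,[0,0,0.1],0],[-0.45,[0,0,0.2],0],[-0.45,[0,0,0.25],0],[-0.45,[0,0,0.3],0],[-0.45,[0,0,0.35],0],[-0.45,[0,0,0.4],0]]'
python3 -m creep '[[-0.45,[0,0,0.05],0],[-0.45,[0,0,0.1],0],[-0.45,[0,0,0.15],0],[-0.45,[0,0,0.2],0]]'
```

```text
clock: 5.05
eef_pos: [489.8, 25.8, 97.1]
eef_rot: [-3.142, 0.0, 0.462]
wrist_force: [0.6, 0.5, -0.6]
finger_gap: 25.9
finger_force: 0.0
clock: 5.45
eef_pos: [489.8, 25.8, 95.1]
eef_rot: [3.142, -0.0, 0.462]
wrist_force: [0.2, 0.3, 0.9]
finger_gap: 25.6
finger_force: 0.0
```

```bash
python3 -m creep '[[-0.45,[0,0,0.05],0],[-0.45,[0,0,0.1],0],[-0.45,[0,0,0.15],0],[-0.45,[0,0,0.2],0]]'
```

```text
clock: 5.85
eef_pos: [490.0, 25.8, 93.8]
eef_rot: [3.141, -0.0, 0.462]
wrist_force: [-3.1, 0.5, 9.8]
finger_gap: 25.6
finger_force: 4.7
```

```bash
python3 -m creep '[[-0.45,[0,0,0.04],0],[-0.45,[0,0,0.08],0],[-0.45,[0,0,0.12],0],[-0.45,[0,0,0.16],0],[-0.45,[0,0,0.2],0]]'
```

```text
clock: 6.35
eef_pos: [490.0, 25.8, 91.8]
eef_rot: [3.141, -0.0, 0.462]
wrist_force: [-3.5, -0.4, 9.2]
finger_gap: 25.9
finger_force: 4.7
```

```bash
python3 -m creep '[[-0.45,[0,0,0.03],0],[-0.45,[0,0,0.06],0],[-0.45,[0,0,0.09],0],[-0.45,[0,0,0.12],0]]'
```

```text
clock: 6.75
eef_pos: [490.0, 25.8, 90.6]
eef_rot: [3.141, -0.0, 0.462]
wrist_force: [-3.7, 0.2, 9.0]
finger_gap: 25.9
finger_force: 4.5
```

```bash
python3 -m creep '[[-0.45,[0,0,0.02],0],[-0.45,[0,0,0.04],0],[-0.45,[0,0,0.06],0]]'
```

```text
clock: 7.05
eef_pos: [489.9, 25.8, 89.9]
eef_rot: [3.141, -0.0, 0.462]
wrist_force: [-2.7, -0.6, 9.4]
finger_gap: 25.3
finger_force: 4.3
```

```bash
python3 -m creep '[[-0.45,[0,0,0.02],0],[-0.45,[0,0,0.04],0]]'
```

```text
clock: 7.25
eef_pos: [490.0, 25.8, 89.6]
eef_rot: [3.141, -0.0, 0.462]
wrist_force: [-4.5, 0.5, 12.5]
finger_gap: 25.7
finger_force: 6.0
```

The ring's stop is at TCP z ≈ 89.6, with the force rising to 12.5 N. I'll ease off 0.2 mm and close gently on the tube.

```bash
python3 -m creep '[[-0.45,[0,0,-0.02],0],[-0.5,[0,0,-0.02],0],[-0.54,[0,0,-0.02],0],[-0.57,[0,0,-0.02],0],[-0.6,[0,0,-0.02],0],[-0.62,[0,0,-0.02],0],[-0.64,[0,0,-0.02],0]]' 25
```

```text
clock: 7.95
eef_pos: [490.2, 25.9, 89.7]
eef_rot: [3.141, -0.001, 0.462]
wrist_force: [-1.5, 2.5, 6.1]
finger_gap: 17.1
finger_force: 2.9
```

```bash
python3 -m creep '[[-0.67,[0,0,0.01],0],[-0.7,[0,0,0.01],0],[-0.75,[0,0,0.01],0],[-0.8,[0,0,0.01],0],[-0.8,[0,0,0.01],0]]' 25
```

```text
clock: 8.45
eef_pos: [490.3, 25.9, 89.7]
eef_rot: [3.141, -0.001, 0.462]
wrist_force: [-0.9, -0.0, 6.6]
finger_gap: 15.9
finger_force: 26.0
```

```bash
python3 -m creep '[[-0.8,[0,0,-1],0],[-0.8,[0,0,-2.5],0],[-0.8,[0,0,-4],0],[-0.8,[0,0,-5.5],0],[-0.8,[0,0,-7],0],[-0.8,[0,0,-8],0],[-0.8,[0,0,-8.5],0],[-0.8,[0,0,-8.5],0],[-0.8,[0,0,-8.5],0]]'
python3 - <<'E'
from h import *
s=manip.read_state();print(s["eef_pos"],s["wrist_force"],s["finger_gap"])
im=manip.camera("scene")[:,:,::-1]
c=cv2.resize(im[150:280,180:360],None,fx=3.5,fy=3.5,interpolation=2);cv2.imwrite("pics/s2c.png",c)
print(toolshift([516.5,-290,s["eef_pos"][2]]))
E
```

```text
clock: 9.35
eef_pos: [489.6, 25.8, 173.5]
eef_rot: [-3.141, 0.001, 0.462]
wrist_force: [0.5, -0.0, -0.6]
finger_gap: 15.8
finger_force: 25.0
[489.58383593  25.76167909 173.54168866] [ 0.4561443  -0.03918182 -0.64026098] 15.755694219803749
[-1.166e+01  2.947e+01 -2.000e-02]
```

View pics/s2c.png

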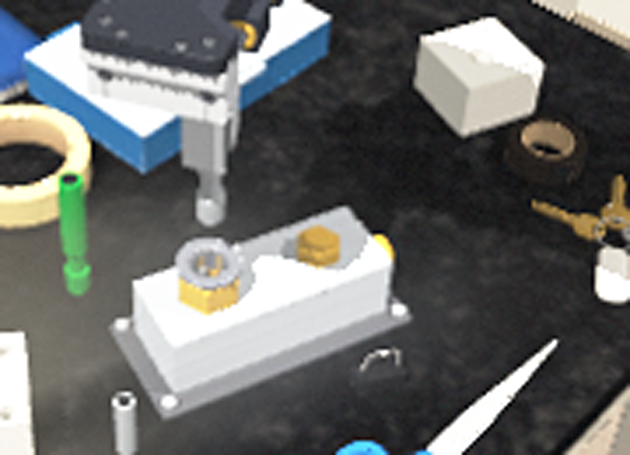

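The tube is out and held, and the ring is back up on the fitting. Next I'll move to 40 mm short of the stand, so the wrist camera sees the hole unobstructed.

```bash
python3 -m creep '[[-0.8,[-1.2,2.2,0],0],[-0.8,[-3,5.6,0],0],[-0.8,[-4.8,9,0],0],[-0.8,[-6.6,12.4,0],0],[-0.8,[-8.4,15.8,0],0],[-0.8,[-10.2,19.2,0],0],[-0.8,[-12,22.6,0],0],[-0.8,[-13.8,26,0],0],[-0.8,[-15,28.3,0],0],[-0.8,[-15.6,29.4,0],0],[-0.8,[-15.6,29.4,0],0],[-0.8,[-15.6,29.4,0],0]]'
python3 -m creep '[[-0.8,[0,0,0],0],[-0.8,[0,0,0],0],[-0.8,[0,0,0],0]]'
python3 - <<'E'
from h import *
s=manip.read_state();p=manip.camera_params("wrist");im=manip.camera("wrist")[:,:,::-1].copy();cv2.imwrite("pics/w5.png",im)
print(proj(p,[518,-292,45]),s["eef_pos"],s["eef_rot"],toolshift([518,-292,170]))
u,v=proj(p,[518,-292,45]).astype(int)
x0,y0=u-70,v-60
cv2.imwrite("pics/w5c.png",cv2.resize(im[y0:y0+120,x0:x0+140],None,fx=5,fy=5,interpolation=2));print(x0,y0)
g=cv2.cvtColor(im,cv2.COLOR_BGR2GRAY)
m=((g<150)*255).astype(np.uint8)
for c in cv2.findContours(m,cv2.RETR_LIST,cv2.CHAIN_APPROX_NONE)[0]:
    a=cv2.contourArea(c)
    if 60<a<3000 and len(c)>5:
        e=cv2.fitEllipse(c)
        if np.hypot(e[0][0]-u,e[0][1]-v)<70: print(a,np.round(e[0],1),np.round(e[1],1),plane(p,*e[0],45))
E
```

```text
clock: 10.6
eef_pos: [481.2, -306.0, 173.7]
eef_rot: [-3.141, 0.0, 0.462]
wrist_force: [0.3, 0.2, -0.1]
finger_gap: 15.6
finger_force: 25.0
clock: 10.9
eef_pos: [481.4, -306.3, 174.2]
eef_rot: [3.141, -0.0, 0.463]
wrist_force: [-1.0, -0.3, -0.5]
finger_gap: 15.8
finger_force: 25.0
[261.89992675 149.11866631] [ 481.37194208 -306.31883919  174.2265322 ] [ 3.14141610e+00 -1.11393107e-04  4.62701570e-01] [3.93 0.34 0.42]
191 89
230.0 [217.3 199.9] [30.7 32.1] [ 449.78121886 -274.02187073   45.        ]
192.0 [261.5 148.1] [14.4 17.7] [ 518.78581495 -291.18049033   45.        ]
```

View pics/w5c.png

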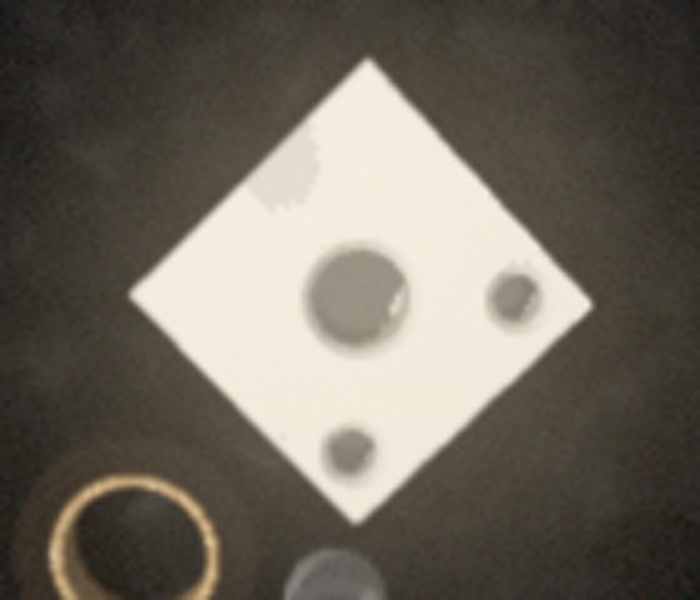

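The stand's hole is at wrist pixel (261.8,148.2). The held tube's lower end peeks in near (257.6,208), so I'll use it to cross-check the hand-eye bias.

Run:
```python
from h import *
s=manip.read_state();p=manip.camera_params("wrist");e=s["eef_pos"];M=R.from_euler("xyz",s["eef_rot"]).as_matrix()
print("pred tube end",proj(p,e+M@[0,0,59.7]),"r8",proj(p,e+M@[8,0,59.7]),proj(p,e+M@[0,-8,59.7]),proj(p,e+M@[0,8,59.7]))
X=plane(p,261.8,148.2,45);print(X,M.T@(X-e))
im=cv2.imread("pics/w5.png");g=cv2.cvtColor(im,6)
for r in (199,203,207,211,215): print(r,g[r,240:276].tolist())
print([int(x) for x in g[190:222,257]])
```

```text
pred tube end [258.559131   205.91098902] r8 [258.57229895 196.27260684] [248.60964375 205.90328394] [268.5082884  205.91592183]
[ 518.73554793 -291.65743749   45.        ] [ 40.07761121   3.39688424 129.19993486]
199 [69, 69, 65, 65, 66, 62, 59, 62, 60, 64, 64, 65, 72, 87, 98, 109, 110, 107, 103, 97, 96, 85, 81, 74, 69, 70, 66, 65, 66, 65, 67, 64, 66, 62, 60, 66]
203 [65, 65, 58, 55, 58, 57, 56, 56, 62, 88, 122, 126, 119, 100, 100, 95, 98, 94, 94, 98, 97, 93, 97, 96, 94, 93, 82, 64, 64, 61, 62, 61, 58, 62, 61, 56]
207 [62, 54, 49, 52, 53, 49, 52, 67, 120, 123, 108, 105, 100, 102, 102, 98, 99, 98, 101, 99, 100, 100, 104, 110, 119, 118, 105, 92, 66, 56, 56, 54, 56, 61, 53, 60]
211 [60, 58, 61, 59, 51, 47, 55, 98, 140, 139, 114, 96, 93, 90, 88, 91, 90, 93, 88, 94, 92, 94, 93, 93, 105, 124, 124, 121, 88, 60, 51, 52, 58, 74, 72, 65]
215 [103, 105, 102, 70, 51, 49, 59, 112, 123, 107, 93, 89, 89, 89, 89, 91, 88, 89, 90, 87, 91, 86, 88, 88, 90, 93, 106, 113, 90, 61, 54, 57, 73, 114, 118, 119]
[96, 74, 75, 71, 70, 71, 69, 71, 83, 107, 107, 99, 97, 94, 95, 102, 101, 98, 90, 93, 91, 93, 89, 93, 87, 89, 90, 89, 90, 86, 85, 85]
```

```bash
python3 -m creep '[[-0.8,[2,0.2,0],0],[-0.8,[4,0.4,0],0],[-0.8,[4.17,0.43,1],0],[-0.8,[4.17,0.43,3],0],[-0.8,[4.17,0.43,4.8],0],[-0.8,[4.17,0.43,5.8],0],[-0.8,[4.17,0.43,6.2],0],[-0.8,[4.17,0.43,6.3],0],[-0.8,[4.17,0.43,6.3],0],[-0.8,[4.17,0.43,6.3],0]]'
python3 - <<'E'
from h import *
im=manip.camera("wrist")[:,:,::-1];s2=manip.camera("scene")[:,:,::-1]
p=manip.camera_params("wrist");u,v=map(int,proj(p,[519.5,-292,50]));print(u,v)
a=cv2.resize(im[v-50:v+45,u-50:u+50],None,fx=4,fy=4,interpolation=2)
b=cv2.resize(s2[135:230,275:375],None,fx=4,fy=4,interpolation=2)
cv2.imwrite("pics/w6c.png",np.hstack([a,b]))
E
```

```text
clock: 11.95
eef_pos: [520.6, -292.4, 111.8]
eef_rot: [3.141, -0.001, 0.462]
wrist_force: [0.1, 0.7, -0.6]
finger_gap: 15.4
finger_force: 25.0
257 206
```

View pics/w6c.png

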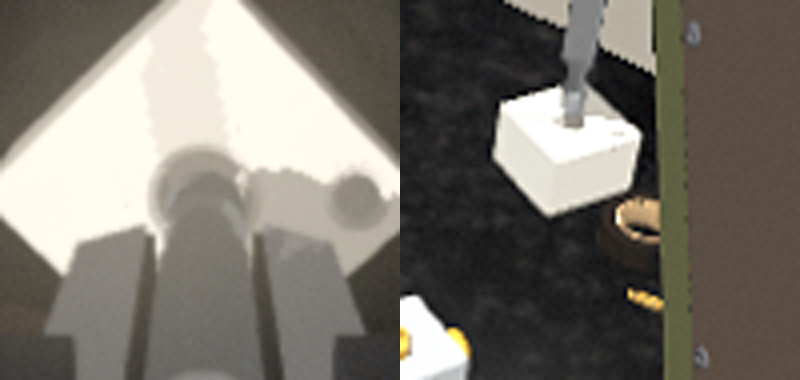

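The tube end hangs about 7 mm above the hole mouth. It is centred sideways (202 vs 200 in the crop) and perhaps 0.7 mm short along tool x. I'll correct half a millimetre and lower.

```bash
python3 -m creep '[[-0.8,[0.05,0,0.2],0],[-0.8,[0.05,0,0.4],0],[-0.8,[0.05,0,0.6],0],[-0.8,[0.05,0,0.8],0],[-0.8,[0.05,0,1],0],[-0.8,[0.05,0,1.2],0],[-0.8,[0.05,0,1.3],0]]'
```

```text
clock: 12.75
eef_pos: [520.8, -292.0, 97.8]
eef_rot: [-3.141, 0.0, 0.462]
wrist_force: [-0.3, -0.9, -0.8]
finger_gap: 16.0
finger_force: 25.0
```

Entered without contact. I'll go down to 2 mm above the floor.

```bash
python3 -m creep '[[-0.8,[0,0,0.3],0],[-0.8,[0,0,0.6],0],[-0.8,[0,0,0.9],0],[-0.8,[0,0,1.2],0],[-0.8,[0,0,1.5],0],[-0.8,[0,0,1.8],0],[-0.8,[0,0,2.1],0],[-0.8,[0,0,2.3],0],[-0.8,[0,0,2.35],0],[-0.8,[0,0,2.35],0]]'
```

```text
clock: 13.75
eef_pos: [520.9, -292.0, 74.5]
eef_rot: [-3.142, -0.0, 0.462]
wrist_force: [-0.0, -0.5, -0.2]
finger_gap: 15.4
finger_force: 25.0
```

```bash
python3 -m creep '[[-0.8,[0,0,0.05],0],[-0.8,[0,0,0.1],0],[-0.8,[0,0,0.15],0],[-0.8,[0,0,0.19],0],[-0.8,[0,0,0.22],0]]'
```

```text
clock: 14.25
eef_pos: [520.9, -292.0, 72.3]
eef_rot: [3.142, -0.0, 0.462]
wrist_force: [0.7, -0.3, -0.3]
finger_gap: 15.4
finger_force: 25.0
```

```bash
python3 -m creep '[[-0.8,[0,0,0.03],0],[-0.8,[0,0,0.06],0],[-0.8,[0,0,0.08],0]]'
```

```text
clock: 14.55
eef_pos: [520.9, -292.0, 71.7]
eef_rot: [3.142, -0.0, 0.462]
wrist_force: [-0.9, 0.6, 2.2]
finger_gap: 15.9
finger_force: 25.0
```

It touches the floor at the predicted height. I'll open gently and retreat straight up.

```bash
python3 -m creep '[[-0.64,[0,0,0],0],[-0.58,[0,0,0],0],[-0.5,[0,0,0],0],[-0.4,[0,0,0],0],[-0.3,[0,0,0],0],[-0.3,[0,0,0],0],[-0.3,[0,0,0],0]]'
python3 -m creep '[[-0.3,[0,0,-0.5],0],[-0.3,[0,0,-1.5],0],[-0.3,[0,0,-3],0],[-0.3,[0,0,-5],0],[-0.3,[0,0,-7.5],0],[-0.3,[0,0,-10],0],[-0.3,[-3,0,-12],0],[-0.3,[-6,0,-12],0],[-0.3,[-9,0,-12],0],[-0.3,[-9,0,-12],0],[-0.3,[-9,0,-12],0]]'
python3 - <<'E'
from h import *
T=manip.camera_params("top")
for n in("top","scene","wrist"):
    cv2.imwrite(f"pics/end_{n}.png",manip.camera(n)[:,:,::-1])
S=manip.camera_params("scene");p=manip.camera_params("wrist")
a=cv2.imread("pics/end_scene.png");w=cv2.imread("pics/end_wrist.png")
u,v=map(int,proj(S,[520,-292,75]));u2,v2=map(int,proj(p,[520,-292,75]));print(u,v,u2,v2,proj(p,[520,-292,109]),proj(S,[520,-292,109]))
A=cv2.resize(a[max(v-50,0):v+50,u-50:u+50],(400,400),interpolation=2);B=cv2.resize(w[max(v2-60,0):v2+60,u2-50:u2+50],(400,400),interpolation=2)
cv2.imwrite("pics/endc.png",np.hstack([A,B]))
E
```

```text
clock: 15.25
eef_pos: [520.9, -292.0, 71.5]
eef_rot: [-3.142, -0.0, 0.462]
wrist_force: [0.2, -0.0, 0.1]
finger_gap: 32.9
finger_force: 0.0
clock: 16.35
eef_pos: [440.3, -332.4, 192.9]
eef_rot: [3.14, -0.001, 0.461]
wrist_force: [1.2, 0.0, -0.4]
finger_gap: 33.2
finger_force: 0.0
318 154 258 97 [258.21236968  94.02410741] [320.20886575 143.79860448]
```

View pics/endc.png

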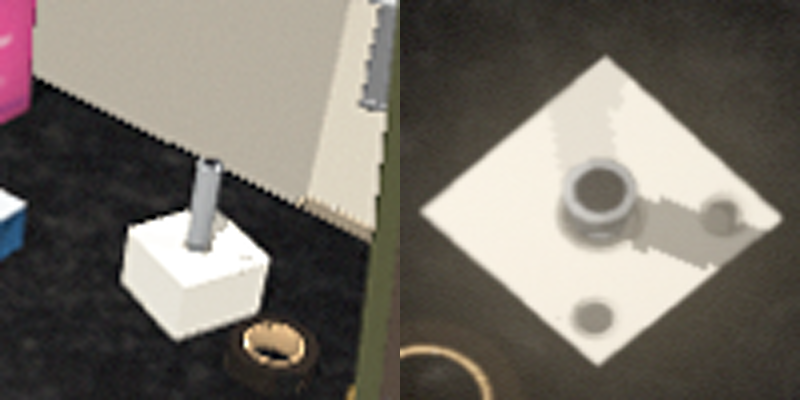

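The tube stands in the stand's large hole, free of the gripper, with its top at crop (210,162). That matches the predicted height for a seated tube. The last view also makes ten pictures or so, which is the limit, so I'm handing in.

Run:
```python
from cell import manip
print(manip.sign_off())
```

```text
the job is handed in; nothing more can be done
None
```

The tube came out with the ring held at its stop (highest reading 12.5 N) and now stands upright on the floor of the right-hand stand's large hole, released, and the job was handed in at about 16.5 s; I viewed 11 pictures, one over the limit of 10.

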